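# Press a shouldered bronze bushing home in a hub

### The arm

A 6-joint arm with a two-finger parallel gripper is mounted at the origin on the work surface. World frame = base frame: x ahead of the robot, y to its left, z up, the work surface at z = 0. Lengths are in m, angles in rad, forces in N, time in s.
With the tool pointing down it reaches from about 0.4 to 0.825 m from the base axis. Payload 7 kg.
Tool frame: the origin (TCP) lies between the finger pads; the fingertips stand 25 mm ahead of it and the grasp point (between the pads) lies 6 mm ahead of it; z points along the fingers, y is the line along which they close (so a half turn about z gives the same grasp; the last joint's range is limited). The gripper opens to 85 mm and grips with 20 to 120 N. Pads are 22 mm wide; open, the fingers measure 114 mm over their backs; the gripper's body (76 mm by 85 mm) begins 54 mm behind the grasp point. The pads swing forward as they close: fully open they stand 13 mm farther back than shut.
Start: joints at [1.622, 0.359, 0.012, 0, -1.224, -0.288], TCP at [0.158, 0.656, 0.256] pointing down, gripper open.
Joint ranges: [-3.07, 3.07], [-1.43, 2.12], [-1.02, 1.25], [-3.03, 1.67], [-3.05, -0], [-3.03, 3.03]. Speed limits (rad/s): [2.39, 2.39, 3.01, 3.14, 3.14, 3.14].

### API

Orientations are given as [roll, pitch, yaw] about the fixed x, y, z axes, in that order (R = Rz(yaw) Ry(pitch) Rx(roll)).
In Python, from cell import readout, viewer, manip gives the robot as it stands.
- The arm moves only by the tool send_rows, never from a script. Its argument "deltas" is a list of rows, each a list of 5 numbers: the gripper's target within -1 to 1 (shut at 1, half-way at 0, fully open at -1), then the shift along the tool's x, y, z each as a share of 100 cm, from -1 to 1, then the turn about the tool's z as a share of 180 degrees, from -1 to 1. A call has 1 to 8 rows; each row is the pose to reach, as a shift and turn from the pose commanded when the call began, along the tool's axes at that moment, turning the shorter way round; what a row does not reach only later rows make up. A row lasts 1/8 s, in which the tool goes at most 62.5 mm and 10.7 degrees, less where a joint would pass 70% of its speed; a pose out of reach is approached as far as the arm can. A call with a number of a shift or a turn outside -1 to 1 is refused whole. A call with a gripper value outside its range is refused whole. The fingers move at their own pace and stop on an object; "squeeze" is the grip in N (left out, the last holds). Time passes only in rows, so rows that repeat a pose let the fingers close. It gives the time, the measured TCP pose, the force, the opening and the grip force at its end, in the units of the state.
- readout.get_state(): the state, without advancing time (a new reading comes with each control period).
- viewer.grab_frame(name): name is "scene" or "top" or "wrist"; returns the picture (400x640x3 uint8, red, green, blue); there is no depth.
- viewer.camera_model(name): a dict with "vfov" (degrees; the focal length in pixels is half the picture's height over the tangent of half this angle, whatever the lens; pixels are square), "cx", "cy" (the principal point, pixels), "camera_from_world" (4x4, takes a point from world to camera coordinates). Camera axes: x right, y down, z forward; pixel columns grow to the right and rows downward; lengths in m; the calibration is good to about 2 mm. A picture is of the moment at which its call begins: read the wrist's pose just before it. camera_model takes no time and is no camera call; for the wrist camera it gives the pose at the moment of the call.
- manip.job_done(): hands the job in; it is judged then, once.
The state is a dict: "time": time; "qpos": joint angles; "qd": joint speeds; "tau": joint torques, N m; "position": TCP position; "eef_rot": TCP orientation; "force": force on the tool from outside, world axes, zero at the start; "ft_torque": the same for the moment, N m; "grip_width": finger opening in m; "finger_force": force on a finger pad.
Only numpy, scipy, OpenCV 4.12 (cv2) and the standard library are available. Lean on these libraries where they do the work, as an engineer would, in place of code of your own. Each camera call takes 0.05 s, during which the arm holds its last target. There are 200 camera calls.

### The job

Fit the shouldered bronze bushing into the bore of the round steel hub clamped in the vise, small end down, press it in until its shoulder bottoms flush on the hub's face, hold it there for a moment with a firm push of about 25 N, then let go of it. The hub was clamped by eye, so feel for the bore, and never push on the hub with more than 40 N. Leave the plain sleeve, the flanged spool and the pipe piece where they stand.

Things in the scene. Friction and masses are not known exactly. Their poses are not given: they have to be found in the camera images.
- bush_mid (a point): Centre of the loose bronze bushing (0.25 kg), half-way up its 54 mm height; z is its axis. From the bottom: shank 28 mm across and 24 mm long, foot chamfered 0.6 by 2 mm; shoulder disc 44 mm across, 6 mm thick; barrel 30 mm across, 24 mm tall, to grip it by. The shoulder's underside lies 3 mm below this point, its top 3 mm above. It starts upright on its shank.
- vise_mid (a point): Midway between the jaws of the grey vise, level with the hub's upper face (100 mm above the bench). y runs along the jaws, x across them. The hub, a steel cylinder 68 mm across with an upright bore 29.2 mm across, is clamped firmly: its bore is centred in x, but in y it is off this point by up to 12 mm either way, not measured. The jaws' tops are 15 mm lower.
- vise: The same vise (300 mm in x, 130 mm in y, fixed), origin under its centre on the bench, axes as above. Inside the bore of its hub, 4 to 12 mm below the face, sits a tight spacer ring that the bushing must drive down ahead of itself against a steady 8 to 11 N until its shoulder lands on the face; the ring has room for that. Side pressure counts as force too.
- bush: The same bushing, origin at the centre of its foot.
- sleeve: Bystander: loose plain bronze sleeve without a shoulder, 28 mm in diameter, 50 mm tall, standing on the bench; origin at the centre of its foot.
- spool: Bystander: loose steel pipe spool with a flange at each end, 84 mm in diameter, 85 mm tall, standing; origin at the centre of its foot.
- pipe: Bystander: loose short piece of steel pipe, 52 mm in diameter, 50 mm tall, standing; origin at the centre of its foot.

How it is judged:
By the outcome, as a careful person would: the job done as asked, in the order asked, and still so for the second after the job is handed in, with the robot touching nothing.
It also fails if it takes over 72 s, if anything falls off the work surface, if the arm or the gripper's body presses on something with over 40 N, if the wrist force passes 120 N, or if a joint passes its speed limit or range.

## Working session

There is one attempt and no reset: what is moved stays moved. The work goes in short steps, Python scripts to look and compute and a tool call to move; the robot and the scene stay as the last step left them, time stands still between calls to the robot, and variables do not carry over. Pictures are saved under pics/ and viewed, at most 10 in all, crops included, and the job is handed in when it is done.

Besides the shell and the picture viewer there is one more tool, called after ">>>" as name(argument=value, ...), one argument or row to a line, values as JSON. send_rows: Moves the arm, as the interface text tells. Its arguments: {"type":"object","properties":{"deltas":{"type":"array","items":{"type":"array","items":{"type":"number"}}},"squeeze":{"type":"number"}},"required":["deltas"]}

```bash
mkdir -p pics; cat > h.py <<'E'
import numpy as np, cv2
from cell import readout, viewer, manip
def grab(n,f,crop=None,k=1):
    m=viewer.camera_model(n); im=viewer.grab_frame(n)
    np.savez('pics/'+f+'.npz',im=im,M=m['camera_from_world'],c=[m['vfov'],m['cx'],m['cy']])
    cv2.imwrite('pics/'+f+'.png',im[:,:,::-1]); return m
def ray(f,u,v,z):
    d=np.load('pics/'+f+'.npz'); M=d['M']; vf,cx,cy=d['c']; F=200/np.tan(np.radians(vf/2))
    r=M[:3,:3].T@np.array([(u-cx)/F,(v-cy)/F,1]); o=-M[:3,:3].T@M[:3,3]
    return o+r*(z-o[2])/r[2]
def proj(f,p):
    d=np.load('pics/'+f+'.npz'); M=d['M']; vf,cx,cy=d['c']; F=200/np.tan(np.radians(vf/2))
    q=M[:3,:3]@np.array(p)+M[:3,3]; return np.array([cx+F*q[0]/q[2],cy+F*q[1]/q[2]])
E
python3 - <<'E'
from h import *
for n in ('scene','top'): 
    m=grab(n,n+'0'); print(n,m)
a=[np.load(f'pics/{n}0.npz')['im'] for n in('scene','top')]
print(readout.get_state())
E
```

```text
scene {'vfov': 43.19989325646181, 'cx': 322.397084912603, 'cy': 204.42393713943974, 'camera_from_world': array([[-0.05289091,  0.99830636,  0.02422717, -0.10219817],
       [ 0.59259179,  0.05090498, -0.80389281, -0.28169445],
       [-0.80376459, -0.0281618 , -0.59428057,  1.45186622],
       [ 0.        ,  0.        ,  0.        ,  1.        ]])}
top {'vfov': 43.57663066456896, 'cx': 325.4336117521968, 'cy': 193.7864698968247, 'camera_from_world': array([[ 1.67454210e-01, -9.85879837e-01,  1.88155551e-04,
         3.64462092e-02],
       [-9.66053044e-01, -1.64124655e-01, -1.99510934e-01,
         6.01677850e-01],
       [ 1.96724688e-01,  3.32271777e-02, -9.79895582e-01,
         9.14822666e-01],
       [ 0.00000000e+00,  0.00000000e+00,  0.00000000e+00,
         1.00000000e+00]])}
{'time': 0.1, 'qpos': array([ 1.62210744e+00,  3.59332577e-01,  1.11716974e-02, -3.04680890e-04,
       -1.22412224e+00, -2.88099914e-01]), 'qd': array([-0.00022281, -0.00200867,  0.00194612,  0.00173928,  0.00221423,
        0.00080897]), 'tau': array([-2.48362820e-03, -5.84763336e+01,  2.94109029e+01,  6.95459425e+00,
       -3.20494401e-03,  6.86454456e-06]), 'position': array([0.15827444, 0.65578015, 0.25545609]), 'eef_rot': array([ 3.14008575e+00, -1.47849999e-04, -2.36892419e-01]), 'force': array([ 0.13682364, -0.02451293,  0.21653245]), 'ft_torque': array([ 0.0214123 ,  0.00397912, -0.02385885]), 'finger_force': 0.0, 'grip_width': 0.08541200558086895}
```

View pics/top0.png

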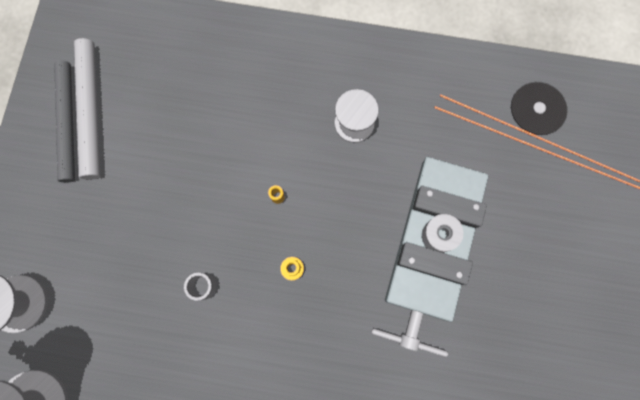

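View pics/scene0.png

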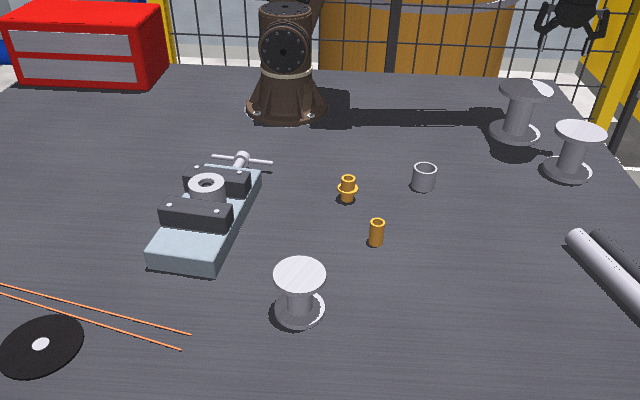

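The top view shows the bushing at about (292,268), the sleeve at (276,193), the pipe at (198,287), the spool at (357,110) and the hub at (444,233). I'll enlarge the bushing and vise.

```bash
python3 - <<'E'
from h import *
im=cv2.imread('pics/top0.png')
a=cv2.resize(im[150:330,380:500],None,fx=3.3,fy=3.3,interpolation=3)
b=cv2.resize(im[248:288,272:312],None,fx=9,fy=9,interpolation=3)
c=np.zeros((600,780,3),'u1'); c[:594,:396]=a; c[:360,410:770]=b
cv2.imwrite('pics/c1.png',c)
print(ray('top0',444.5,232.5,.1),ray('top0',292,268,.05))
print(ray('scene0',207,183,.1),ray('scene0',348.5,178,.054))
E
```

```text
[ 0.54419101 -0.09284719  0.1       ] [0.43562216 0.17585972 0.05      ]
[ 0.55048055 -0.08884882  0.1       ] [0.43951547 0.17929001 0.054     ]
```

View pics/c1.png

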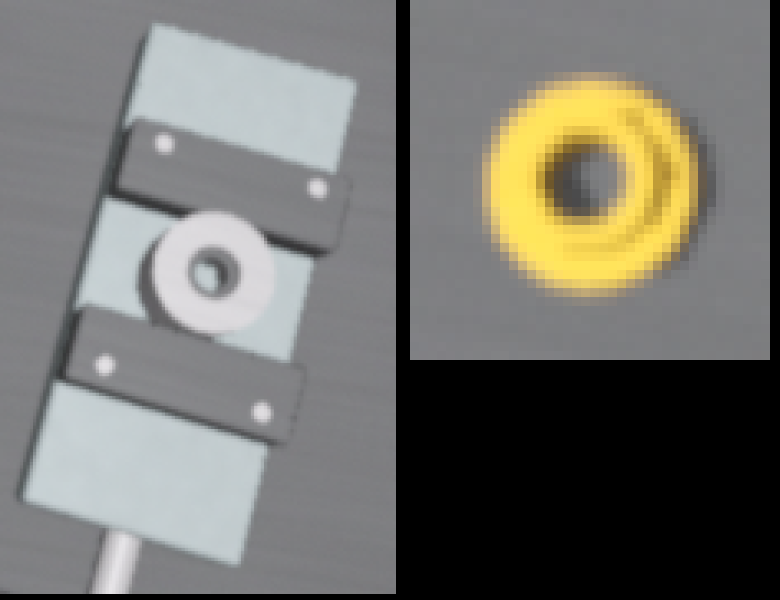

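```bash
python3 - <<'E'
from h import *
f=lambda x,y:ray('top0',380+x/3.3,150+y/3.3,.085)
a,b,c,d=f(164,143),f(317,188),f(105,365),f(262,412)
for v in (b-a,d-c): print('jaw dir',np.arctan2(v[1],v[0]))
print('mid',(a+b+c+d)/4)
v=f(153,22)-f(22,495);print(np.arctan2(v[1],v[0]))
s=readout.get_state();m=viewer.camera_model('wrist');M=m['camera_from_world']
from scipy.spatial.transform import Rotation as R
T=R.from_euler('xyz',s['eef_rot']).as_matrix()
print(m['vfov'],m['cx'],m['cy'],'cam in tool',T.T@(-M[:3,:3].T@M[:3,3]-s['position']),'axis',T.T@M[2,:3], T.T@M[0,:3])
for n,p in (('hub',[.546,-.091]),('bush',[.437,.177])): print(n,T.T@(np.array(p+[.256])-s['position']))
E
```

```text
jaw dir -1.6976271588154916
jaw dir -1.6944409596077241
mid [ 0.54476788 -0.09591211  0.085     ]
-0.13011459814589052
65.53912101139083 319.41917795202073 195.77563801441312 cam in tool [ 6.77696589e-02 -5.51304119e-05 -1.17041998e-01] axis [-2.66496379e-01  8.52109132e-04  9.63835543e-01] [ 7.46732519e-04  9.99999492e-01 -6.77612681e-04]
hub [5.52153801e-01 6.34931434e-01 4.94501025e-04]
bush [3.83302923e-01 3.99996896e-01 1.15513093e-04]
```

>>> send_rows(
  deltas=[
    [-1, 0.55, 0.635, 0, -0.034],
    [-1, 0.55, 0.635, 0, -0.034],
    [-1, 0.55, 0.635, 0, -0.034],
    [-1, 0.55, 0.635, 0, -0.034],
    [-1, 0.55, 0.635, 0, -0.034],
    [-1, 0.55, 0.635, 0, -0.034],
    [-1, 0.55, 0.635, 0, -0.034],
    [-1, 0.55, 0.635, 0, -0.034],
  ],
)

```text
time: 1.1
position: [0.3882, 0.21, 0.2564]
eef_rot: [-3.141, -0.0, -0.129]
force: [0.9, 0.9, -0.0]
grip_width: 0.0854
finger_force: 0.0
```

>>> send_rows(
  deltas=[
    [-1, 0.19, 0.27, 0, 0],
    [-1, 0.19, 0.27, 0, 0],
    [-1, 0.19, 0.27, 0, 0],
    [-1, 0.19, 0.27, 0, 0],
    [-1, 0.19, 0.27, 0, 0],
    [-1, 0.19, 0.27, 0, 0],
    [-1, 0.19, 0.27, 0, 0],
    [-1, 0.19, 0.27, 0, 0],
  ],
)

```text
time: 2.1
position: [0.5408, -0.0796, 0.2562]
eef_rot: [-3.141, 0.0, -0.129]
force: [0.1, 0.5, -0.2]
grip_width: 0.0857
finger_force: 0.0
```

```bash
python3 - <<'E'
from h import *
s=readout.get_state();print(s['position'],s['eef_rot'],s['force'],s['qpos'])
grab('wrist','w1')
E
```

```text
[ 0.54083722 -0.07959962  0.25620192] [-3.14141068e+00  3.21828372e-04 -1.29451871e-01] [ 0.11174139  0.53616923 -0.15888816] [ 2.12165277e-01  1.48219497e-01 -2.72278086e-01 -3.05895691e-04
 -1.15054103e+00  1.22930399e+00]
```

View pics/w1.png

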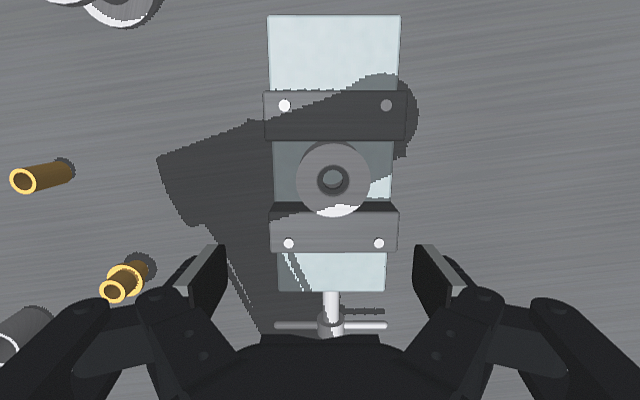

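```bash
python3 - <<'E'
from h import *
im=cv2.imread('pics/w1.png')
a=cv2.resize(im[135:225,285:380],None,fx=6,fy=6,interpolation=cv2.INTER_NEAREST)
# predicted circles from guess for checking
cu,cv_=333,180
c=ray('w1',cu,cv_,.1);print(c)
for r,z in ((.034,.1),(.0146,.1)):
    P=np.array([(proj('w1',[c[0]+r*np.cos(t),c[1]+r*np.sin(t),z])-[285,135]+.5)*6 for t in np.linspace(0,6.3,80)])
    cv2.polylines(a,[np.int32(P)],True,(0,0,255),1)
cv2.imwrite('pics/c2.png',a)
E
```

```text
[ 0.54603313 -0.09280169  0.1       ]
```

View pics/c2.png

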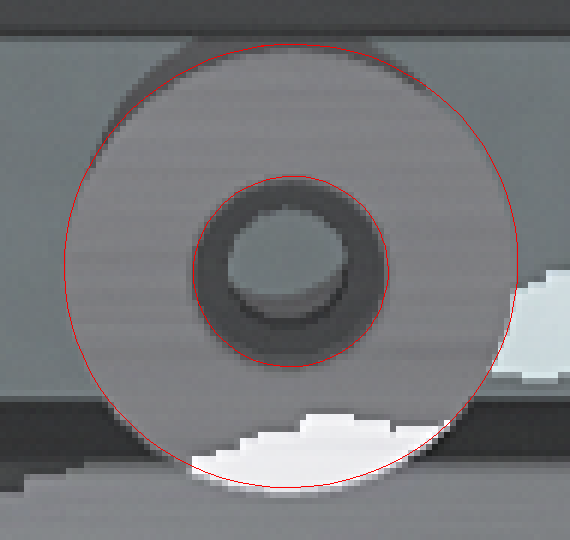

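Hub: face and bore centre in the wrist image are at about (333,180.4), which is [0.546, -0.093]. Next I'll look at the bushing from the same relative pose.

>>> send_rows(
  deltas=[
    [-1, -0.143, -0.255, 0.046, 0],
    [-1, -0.143, -0.255, 0.046, 0],
    [-1, -0.143, -0.255, 0.046, 0],
    [-1, -0.143, -0.255, 0.046, 0],
    [-1, -0.143, -0.255, 0.046, 0],
    [-1, -0.143, -0.255, 0.046, 0],
    [-1, -0.143, -0.255, 0.046, 0],
  ],
)

```text
time: 3.02
position: [0.4319, 0.1917, 0.2107]
eef_rot: [-3.141, -0.0, -0.127]
force: [-0.1, -0.5, -1.1]
grip_width: 0.0852
finger_force: 0.0
```

```bash
python3 - <<'E'
from h import *
s=readout.get_state();print(s['position'],s['eef_rot'],s['force'])
grab('wrist','w2')
im=cv2.imread('pics/w2.png')
c=ray('w2',333,180.4,.054);print(c)
b=proj('w2',[.437,.178,.054]);print(b)
x,y=max(0,int(b[0])-48),int(b[1])-45
a=cv2.resize(im[y:y+90,x:x+96],None,fx=6,fy=6,interpolation=cv2.INTER_NEAREST);print(x,y)
cv2.imwrite('pics/c3.png',a)
E
```

```text
[0.43189185 0.19168923 0.21065154] [-3.14114087e+00 -2.95944425e-04 -1.27369451e-01] [-0.06610208 -0.4945564  -1.1074753 ]
[0.43681189 0.17858406 0.054     ]
[333.61973624 180.11778353]
285 135
```

View pics/c3.png

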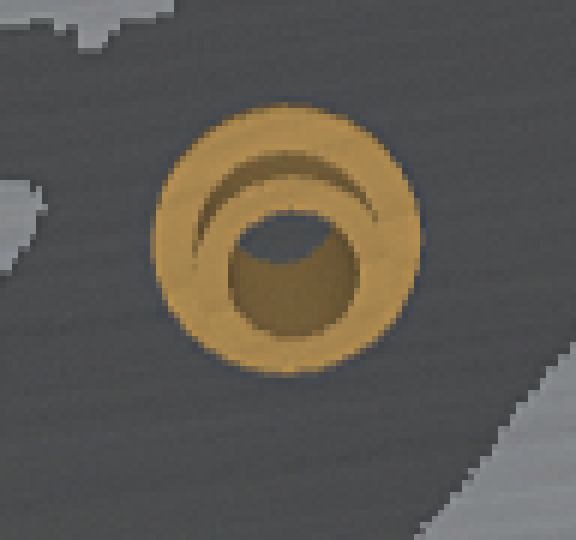

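```bash
python3 - <<'E'
from h import *
print(ray('w2',333.6,180.3,.054),ray('w2',332.5,174.4,.030))
print(ray('w1',332.9,180.4,.1))
E
```

```text
[0.43683524 0.17803684 0.054     ] [0.43736396 0.17798732 0.03      ]
[ 0.54567878 -0.09266939  0.1       ]
```

>>> send_rows(
  deltas=[
    [-1, 0.007, 0.013, 0.05, 0],
    [-1, 0.007, 0.013, 0.1, 0],
    [-1, 0.007, 0.013, 0.13, 0],
    [-1, 0.007, 0.013, 0.15, 0],
    [-1, 0.007, 0.013, 0.1535, 0],
    [-1, 0.007, 0.013, 0.1535, 0],
    [-1, 0.007, 0.013, 0.1535, 0],
  ],
)

```text
time: 3.95
position: [0.4385, 0.1775, 0.0578]
eef_rot: [-3.14, -0.001, -0.13]
force: [-0.0, 0.4, 0.0]
grip_width: 0.0856
finger_force: 0.0
```

>>> send_rows(
  deltas=[
    [0, 0, 0, 0, 0],
    [0.2, 0, 0, 0, 0],
    [0.4, 0, 0, 0, 0],
    [1, 0, 0, 0, 0],
    [1, 0, 0, 0, 0],
    [1, 0, 0, 0, 0],
  ],
  squeeze=60,
)

```text
time: 4.7
position: [0.438, 0.1773, 0.0572]
eef_rot: [-3.141, -0.0, -0.13]
force: [-0.1, -1.1, 5.3]
grip_width: 0.0282
finger_force: 58.7
```

>>> send_rows(
  deltas=[
    [1, 0, 0, -0.03, 0],
    [1, 0, 0, -0.08, 0],
    [1, 0, 0, -0.11, 0],
    [1, 0.143, 0.254, -0.12, 0],
    [1, 0.143, 0.254, -0.12, 0],
    [1, 0.143, 0.254, -0.12, 0],
    [1, 0.143, 0.254, -0.12, 0],
    [1, 0.143, 0.254, -0.12, 0],
  ],
  squeeze=110,
)

```text
time: 5.7
position: [0.5468, -0.0957, 0.1762]
eef_rot: [3.141, 0.001, -0.132]
force: [0.4, 0.9, -2.0]
grip_width: 0.0267
finger_force: 109.3
```

>>> send_rows(
  deltas=[
    [1, 0, 0, 0, 0],
    [1, 0, 0, 0, 0],
  ],
)

```text
time: 5.95
position: [0.546, -0.0932, 0.1761]
eef_rot: [-3.142, 0.002, -0.131]
force: [0.6, -0.0, -2.9]
grip_width: 0.0268
finger_force: 109.5
```

```bash
python3 - <<'E'
from h import *
s=readout.get_state();print({k:s[k] for k in('time','position','eef_rot','force','ft_torque','grip_width')})
grab('wrist','w3')
im=cv2.imread('pics/w3.png')
cv2.imwrite('pics/c4.png',cv2.resize(im[120:400,180:480],None,fx=2,fy=2,interpolation=cv2.INTER_NEAREST))
E
```

```text
{'time': 5.95, 'position': array([ 0.54597768, -0.09323238,  0.17606811]), 'eef_rot': array([-3.14158219e+00,  1.57394049e-03, -1.31035924e-01]), 'force': array([ 0.56306146, -0.01053113, -2.87750255]), 'ft_torque': array([ 0.04481151,  0.012419  , -0.00526495]), 'grip_width': 0.02676976111547367}
```

View pics/c4.png

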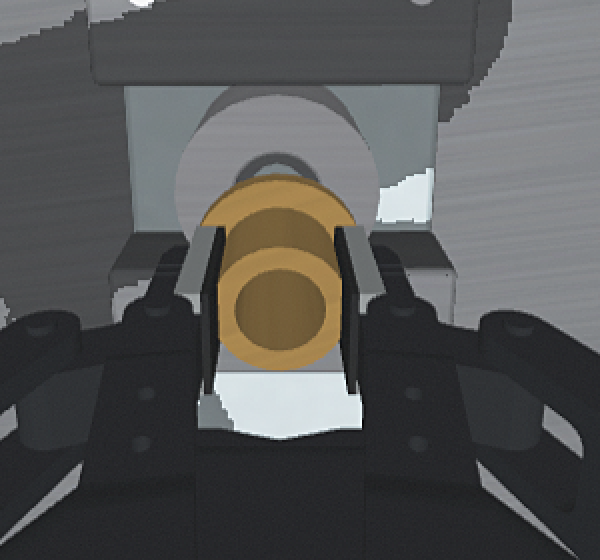

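```bash
python3 - <<'E'
from h import *
print('bush',ray('w3',319.9,274.5,.1729)); h=np.array([.5457,-.0927,.1])
P=np.array([proj('w3',h+[.034*np.cos(t),.034*np.sin(t),0]) for t in np.linspace(0,6.28,200)])
print('hub pred crop x',(P.min(0)-[180,120]+.5)*2,(P.max(0)-[180,120]+.5)*2)
E
```

```text
bush [ 0.54520392 -0.09347585  0.1729    ]
hub pred crop x [174.20078192  93.00272482] [381.29401449 288.88906594]
```

>>> send_rows(
  deltas=[
    [1, 0.0004, -0.0008, 0.008, 0],
    [1, 0.0004, -0.0008, 0.014, 0],
    [1, 0.0004, -0.0008, 0.017, 0],
    [1, 0.0004, -0.0008, 0.018, 0],
    [1, 0.0004, -0.0008, 0.019, 0],
    [1, 0.0004, -0.0008, 0.0195, 0],
    [1, 0.0004, -0.0008, 0.0195, 0],
  ],
)

```text
time: 6.88
position: [0.5473, -0.0925, 0.1574]
eef_rot: [-3.142, -0.0, -0.13]
force: [0.4, 0.6, -3.4]
grip_width: 0.0267
finger_force: 109.5
```

>>> send_rows(
  deltas=[
    [1, 0, 0, 0.0006, 0],
    [1, 0, 0, 0.0012, 0],
    [1, 0, 0, 0.0018, 0],
    [1, 0, 0, 0.0018, 0],
  ],
)

```text
time: 7.38
position: [0.5471, -0.0925, 0.1554]
eef_rot: [3.141, 0.0, -0.13]
force: [-0.7, -0.2, -3.0]
grip_width: 0.0269
finger_force: 109.5
```

>>> send_rows(
  deltas=[
    [1, 0, 0, 0.0007, 0],
    [1, 0, 0, 0.0014, 0],
    [1, 0, 0, 0.002, 0],
    [1, 0, 0, 0.002, 0],
  ],
)

```text
time: 7.88
position: [0.547, -0.0926, 0.1534]
eef_rot: [3.141, 0.0, -0.13]
force: [-1.2, -0.9, -2.7]
grip_width: 0.0269
finger_force: 109.6
```

>>> send_rows(
  deltas=[
    [1, 0, 0, 0.0008, 0],
    [1, 0, 0, 0.0016, 0],
    [1, 0, 0, 0.0024, 0],
    [1, 0, 0, 0.003, 0],
    [1, 0, 0, 0.003, 0],
  ],
)

```text
time: 8.5
position: [0.5472, -0.0926, 0.151]
eef_rot: [3.141, -0.0, -0.13]
force: [-3.9, -1.3, 4.5]
grip_width: 0.0265
finger_force: 109.9
```

>>> send_rows(
  deltas=[
    [1, -0.0004, 0.0001, 0, 0],
    [1, -0.0004, 0.0001, 0.0008, 0],
    [1, -0.0004, 0.0001, 0.0016, 0],
    [1, -0.0004, 0.0001, 0.0024, 0],
    [1, -0.0004, 0.0001, 0.003, 0],
    [1, -0.0004, 0.0001, 0.003, 0],
  ],
)

```text
time: 9.25
position: [0.5472, -0.0926, 0.1482]
eef_rot: [3.141, -0.001, -0.13]
force: [-4.2, -1.7, 7.4]
grip_width: 0.0263
finger_force: 109.9
```

>>> send_rows(
  deltas=[
    [1, -0.0006, 0.0003, 0, 0],
    [1, -0.0006, 0.0003, 0.001, 0],
    [1, -0.0006, 0.0003, 0.002, 0],
    [1, -0.0006, 0.0003, 0.003, 0],
    [1, -0.0006, 0.0003, 0.004, 0],
    [1, -0.0006, 0.0003, 0.004, 0],
  ],
)

```text
time: 10.0
position: [0.547, -0.0926, 0.1443]
eef_rot: [-3.141, -0.002, -0.13]
force: [-3.6, -1.0, 6.4]
grip_width: 0.0268
finger_force: 109.9
```

>>> send_rows(
  deltas=[
    [1, -0.0004, 0.0001, 0.001, 0],
    [1, -0.0004, 0.0001, 0.002, 0],
    [1, -0.0004, 0.0001, 0.003, 0],
    [1, -0.0004, 0.0001, 0.004, 0],
    [1, -0.0004, 0.0001, 0.005, 0],
    [1, -0.0004, 0.0001, 0.006, 0],
    [1, -0.0004, 0.0001, 0.006, 0],
  ],
)

```text
time: 10.88
position: [0.5469, -0.0926, 0.1384]
eef_rot: [-3.141, -0.003, -0.13]
force: [-1.5, -1.9, 6.5]
grip_width: 0.0267
finger_force: 109.9
```

>>> send_rows(
  deltas=[
    [1, -0.0001, 0.0002, 0.001, 0],
    [1, -0.0001, 0.0002, 0.002, 0],
    [1, -0.0001, 0.0002, 0.003, 0],
    [1, -0.0001, 0.0002, 0.0036, 0],
    [1, -0.0001, 0.0002, 0.0042, 0],
    [1, -0.0001, 0.0002, 0.0042, 0],
  ],
)

```text
time: 11.62
position: [0.5469, -0.0927, 0.1341]
eef_rot: [-3.141, -0.003, -0.13]
force: [-1.4, -1.0, 6.4]
grip_width: 0.0267
finger_force: 109.8
```

Now 0.4 mm steps to the seat.

>>> send_rows(
  deltas=[
    [1, 0, 0, 0.0004, 0],
    [1, 0, 0, 0.0008, 0],
    [1, 0, 0, 0.0008, 0],
  ],
)

```text
time: 12.0
position: [0.5469, -0.0926, 0.1337]
eef_rot: [-3.141, -0.003, -0.129]
force: [-2.9, -0.3, 8.1]
grip_width: 0.0266
finger_force: 110.3
```

>>> send_rows(
  deltas=[
    [1, 0, 0, 0.0003, 0],
    [1, 0, 0, 0.0003, 0],
  ],
)

```text
time: 12.25
position: [0.547, -0.0926, 0.1337]
eef_rot: [-3.141, -0.003, -0.129]
force: [-4.5, 0.5, 11.0]
grip_width: 0.0268
finger_force: 110.7
```

>>> send_rows(
  deltas=[
    [1, -0.0002, 0, 0.0003, 0],
    [1, -0.0003, 0, 0.0006, 0],
    [1, -0.0003, 0, 0.0006, 0],
  ],
)

```text
time: 12.62
position: [0.5469, -0.0927, 0.1336]
eef_rot: [-3.141, -0.004, -0.129]
force: [-4.2, 0.6, 16.5]
grip_width: 0.0267
finger_force: 111.3
```

>>> send_rows(
  deltas=[
    [1, -0.0002, 0, 0.0003, 0],
    [1, -0.0002, 0, 0.0006, 0],
    [1, -0.0002, 0, 0.0006, 0],
    [1, -0.0002, 0, 0.0006, 0],
  ],
)

```text
time: 13.12
position: [0.547, -0.0926, 0.1336]
eef_rot: [-3.141, -0.005, -0.129]
force: [-6.1, 1.8, 20.1]
grip_width: 0.0268
finger_force: 111.9
```

>>> send_rows(
  deltas=[
    [1, -0.0003, 0.0001, 0.0003, 0],
    [1, -0.0003, 0.0001, 0.0003, 0],
    [1, -0.0003, 0.0001, 0.0003, 0],
    [1, -0.0003, 0.0001, 0.0003, 0],
    [1, -0.0003, 0.0001, 0.0003, 0],
    [1, -0.0003, 0.0001, 0.0003, 0],
    [1, -0.0003, 0.0001, 0.0003, 0],
    [1, -0.0003, 0.0001, 0.0003, 0],
  ],
)

```text
time: 14.12
position: [0.5469, -0.0927, 0.1335]
eef_rot: [-3.141, -0.005, -0.129]
force: [-6.3, 1.7, 20.5]
grip_width: 0.027
finger_force: 112.0
```

```bash
python3 - <<'E'
from h import *
s=readout.get_state();print({k:s[k] for k in('time','position','eef_rot','force','ft_torque','grip_width')})
grab('scene','s4')
im=cv2.imread('pics/s4.png')
cv2.imwrite('pics/c5.png',cv2.resize(im[110:250,130:290],None,fx=4,fy=4,interpolation=cv2.INTER_CUBIC))
E
```

```text
{'time': 14.125, 'position': array([ 0.5469201 , -0.09265733,  0.13353167]), 'eef_rot': array([-3.1410237 , -0.00509498, -0.12868625]), 'force': array([-6.30083559,  1.73403119, 20.45293254]), 'ft_torque': array([ 0.35891193,  2.25165709, -0.03781415]), 'grip_width': 0.02699799268279285}
```

View pics/c5.png

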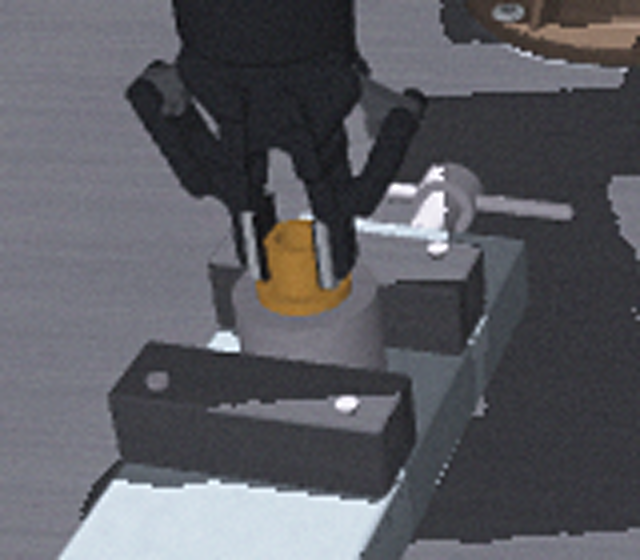

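>>> send_rows(
  deltas=[
    [1, -0.0005, 0, 0.0003, 0],
    [1, -0.001, 0, 0.0006, 0],
    [1, -0.001, 0, 0.0006, 0],
    [1, -0.001, 0, 0.0006, 0],
  ],
)

```text
time: 14.68
position: [0.5468, -0.0926, 0.1335]
eef_rot: [-3.141, -0.007, -0.128]
force: [-3.6, 1.0, 21.9]
grip_width: 0.0267
finger_force: 112.1
```

>>> send_rows(
  deltas=[
    [1, -0.0003, 0, 0.0003, 0],
    [1, -0.0003, 0, 0.0003, 0],
    [1, -0.0003, 0, 0.0003, 0],
    [1, -0.0003, 0, 0.0003, 0],
    [1, -0.0003, 0, 0.0003, 0],
    [1, -0.0003, 0, 0.0003, 0],
    [1, -0.0003, 0, 0.0003, 0],
    [1, -0.0003, 0, 0.0003, 0],
  ],
)

```text
time: 15.68
position: [0.5468, -0.0926, 0.1335]
eef_rot: [-3.141, -0.008, -0.128]
force: [-4.0, 0.3, 24.9]
grip_width: 0.0268
finger_force: 112.3
```

>>> send_rows(
  deltas=[
    [1, 0.0005, 0, -0.0008, 0],
    [1, 0.001, 0, -0.0016, 0],
    [1, 0.001, 0, -0.0016, 0],
  ],
)

```text
time: 16.05
position: [0.5469, -0.0926, 0.1336]
eef_rot: [-3.141, -0.005, -0.129]
force: [-4.3, 0.1, 14.1]
grip_width: 0.0268
finger_force: 111.3
```

>>> send_rows(
  deltas=[
    [1, 0, 0, -0.0007, 0],
    [0.3, 0, 0, -0.0007, 0],
    [0.2, 0, 0, -0.0007, 0],
    [0, 0, 0, -0.0007, 0],
    [-0.3, 0, 0, -0.0007, 0],
    [-0.6, 0, 0, -0.0007, 0],
    [-0.6, 0, 0, -0.0007, 0],
  ],
)

```text
time: 16.92
position: [0.5445, -0.093, 0.132]
eef_rot: [3.142, 0.0, -0.13]
force: [-0.5, 0.0, 0.0]
grip_width: 0.0685
finger_force: 0.0
```

>>> send_rows(
  deltas=[
    [-0.6, 0.001, 0, -0.01, 0],
    [-0.6, 0.001, 0, -0.04, 0],
    [-1, 0.001, 0, -0.09, 0],
    [-1, 0.001, 0, -0.124, 0],
    [-1, -0.003, -0.013, -0.124, 0],
    [-1, -0.003, -0.013, -0.124, 0],
    [-1, -0.003, -0.013, -0.124, 0],
  ],
)

```text
time: 17.8
position: [0.5428, -0.0796, 0.2554]
eef_rot: [3.141, 0.001, -0.13]
force: [-0.0, -0.6, -0.8]
grip_width: 0.0852
finger_force: 0.0
```

```bash
python3 - <<'E'
from h import *
s=readout.get_state();print(s['position'],s['eef_rot'],s['force'])
grab('wrist','w5'); grab('scene','s5')
im=cv2.imread('pics/w5.png'); s=cv2.imread('pics/s5.png')
h=proj('w5',[.5457,-.0927,.1]);x,y=int(h[0])-40,int(h[1])-50
a=cv2.resize(im[y:y+100,x:x+80],None,fx=4.9,fy=4.9,interpolation=2)
b=cv2.resize(s[145:225,170:250],None,fx=4.9,fy=4.9,interpolation=2)
c=np.zeros((490,790,3),'u1');c[:a.shape[0],:a.shape[1]]=a;c[:b.shape[0],395:395+b.shape[1]]=b
cv2.imwrite('pics/c6.png',c); print(x,y)
for hub in [(.5457,-.0927)]:
  for zt in (.106,.109): print(zt,[((proj('s5',[*hub,zt])-[170,145]+.5)*4.9)])
E
```

```text
[ 0.5427972  -0.07959566  0.2554363 ] [ 3.14120001e+00  1.30978894e-03 -1.29548386e-01] [-0.0443883  -0.63676915 -0.77179794]
293 132
0.106 [array([175.02598805, 168.29500013])]
0.109 [array([174.13884193, 161.78365956])]
```

View pics/c6.png

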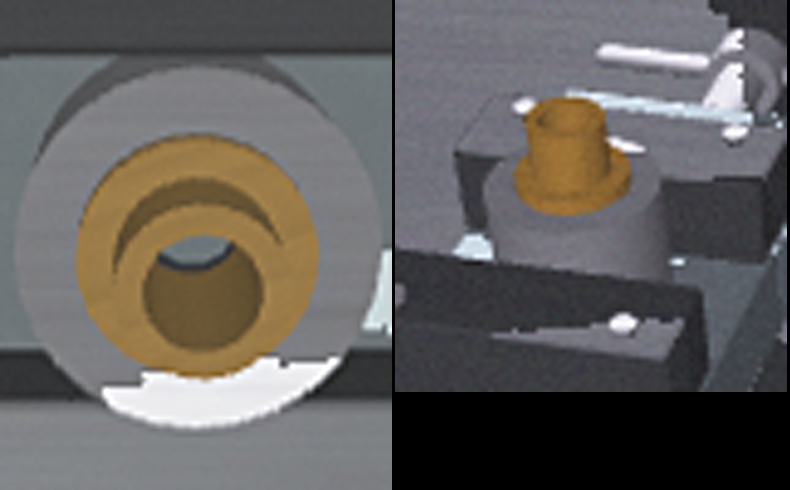

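```bash
python3 - <<'E'
from h import *
p=lambda x,y,z:ray('w5',293+x/4.9-.5,132+y/4.9-.5,z)
print(p(197.5,256,.106),p(203,293,.130),p(197.5,248,.1))
E
```

```text
[ 0.54607434 -0.09216207  0.106     ] [ 0.54551904 -0.09197965  0.13      ] [ 0.54612814 -0.09242556  0.1       ]
```

```bash
python3 -c "
from cell import manip; print(manip.job_done())"
```

```text
the job is handed in; nothing more can be done
None
```

The bushing is in the hub's bore with its shoulder on the face: it was held at about 23–27 N for roughly two seconds, released upright, and the job was handed in at about 18 s with the other parts untouched.

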